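# Load heatsinks into the blow-off booth

## Task

Get the reclaimed heatsinks ready for dusting: first raise the booth's sash, by pushing up under its lower edge, until that edge is level with the black pointer on the post. Then put every heatsink from the table into the carrier, one to a well and down on the well's floor, and push the loaded carrier up the ramp until its rear end drops behind the lip and it lies flat on the booth's floor. Leave the sash at the pointer, and do not shift the network outlet and the fan that lie among the heatsinks.

Things in the scene. Friction and masses are not known exactly. Their poses are not given: they have to be found in the camera images.
- booth: Fixed grey dust blow-off booth, 224 mm wide, 275 mm deep, 400 mm tall, clear side walls, an aluminium loading ramp before its mouth. Origin: on the table under the middle of the ramp's crest. Own +y points into the booth (the way the carrier is pushed), x across, z up. Mouth posts at x +-0.102 (20 mm wide), y 0.030 to 0.060; the sash runs between them.
- ramp_foot (a point): Middle of the ramp's foot, at table level (booth y = -0.085). The ramp is 85 mm long in plan and rises 24 mm to its crest. Rails with inner faces at booth x = +-0.069 guide the carrier: 12 mm high beside the flat bay before the ramp (booth y -0.305 to -0.085), 40 mm high beside ramp and floor.
- lip (a point): Middle of the ramp's crest (booth y = 0, 24 mm above the table). Just behind it the booth's floor is 10 mm lower (14 mm above the table), so that the crest is a lip; a back stop stands at booth y = 0.185.
- sash (a joint): The clear sliding sash in the booth's mouth: upward travel in m, 0 to 0.135; 0 means its lower edge is 85 mm above the table. Counterbalanced: about 3 to 4 N up or down moves it and it stays where it is left.
- sash_edge (a point): Outer lower edge of the sash, middle of its width: the underside of a dark steel lip 160 mm wide and 8 mm thick that sticks out 26 mm from the sash towards the ramp (booth y 0.015 to 0.041). Push up under it.
- mark (a point): Tip of the black height pointer clamped to one mouth post (the one away from the robot); a 4 mm thick finger that points inwards, its middle at the height at which the sash's lower edge has to be. It is fixed, 165 to 195 mm above the table.
- carrier: Loose grey plastic carrier, about 0.35 kg, 128 mm wide (own x), 158 mm long (own y), on the table in the flat bay before the ramp. Origin: centre of its underside; own +y points up the ramp, z up. Six open wells, 2 across x by 3 along y, each 58 by 47 mm inside, centres at x +-0.031, y -0.051, 0, 0.051; well floor 4 mm and rim 18 mm above the underside; walls 4 mm.
- push_plate (a point): Centre of the outer face of the carrier's push plate, an upright plate 110 mm wide at the rear (-y) end, its top 46 mm above the carrier's underside (carrier y = -0.085).
- outlet_centre (a point): Centre of a white plastic network outlet, 46 x 46 x 24 mm; not part of the job.
- fan_centre (a point): Centre of a black square fan, 40 x 40 x 20 mm; not part of the job.
- heatsink1_centre (a point): Centre of a finned aluminium heatsink, 32 x 32 mm and 36 mm tall (own z), about 60 g, loose on the table; it may be absent.
- heatsink2_centre (a point): Centre of a finned aluminium heatsink, 32 x 32 mm and 36 mm tall (own z), about 60 g, loose on the table; it may be absent.
- heatsink3_centre (a point): Centre of a finned aluminium heatsink, 32 x 32 mm and 36 mm tall (own z), about 60 g, loose on the table; it may be absent.
- heatsink4_centre (a point): Centre of a finned aluminium heatsink, 32 x 32 mm and 36 mm tall (own z), about 60 g, loose on the table; it may be absent.
- heatsink5_centre (a point): Centre of a finned aluminium heatsink, 32 x 32 mm and 36 mm tall (own z), about 60 g, loose on the table; it may be absent.
- heatsink6_centre (a point): Centre of a finned aluminium heatsink, 32 x 32 mm and 36 mm tall (own z), about 60 g, loose on the table; it may be absent.

How it is judged (in metres and radians):
On the way, in this order (a step that is already met when the one before it is completed fails the run):
1. the sash's lower edge is level with the pointer (within 12 mm) (z of sash_edge in the frame of mark between -0.012 and 0.012 m), for 0.3 s.
2. every heatsink lies in a well of the carrier (x of heatsink1_centre in the frame of carrier between -0.064 and 0.064 m and y of heatsink1_centre in the frame of carrier between -0.079 and 0.079 m and z of heatsink1_centre in the frame of carrier between 0.01 and 0.028 m and x of heatsink2_centre in the frame of carrier between -0.064 and 0.064 m and y of heatsink2_centre in the frame of carrier between -0.079 and 0.079 m and z of heatsink2_centre in the frame of carrier between 0.01 and 0.028 m and x of heatsink3_centre in the frame of carrier between -0.064 and 0.064 m and y of heatsink3_centre in the frame of carrier between -0.079 and 0.079 m and z of heatsink3_centre in the frame of carrier between 0.01 and 0.028 m and x of heatsink4_centre in the frame of carrier between -0.064 and 0.064 m and y of heatsink4_centre in the frame of carrier between -0.079 and 0.079 m and z of heatsink4_centre in the frame of carrier between 0.01 and 0.028 m and x of heatsink5_centre in the frame of carrier between -0.064 and 0.064 m and y of heatsink5_centre in the frame of carrier between -0.079 and 0.079 m and z of heatsink5_centre in the frame of carrier between 0.01 and 0.028 m and x of heatsink6_centre in the frame of carrier between -0.064 and 0.064 m and y of heatsink6_centre in the frame of carrier between -0.079 and 0.079 m and z of heatsink6_centre in the frame of carrier between 0.01 and 0.028 m), for 0.2 s.
3. the carrier lies behind the lip on the booth's floor (z of carrier in the frame of booth between 0.009 and 0.019 m and y of carrier in the frame of booth between 0.078 and 0.12 m and x of carrier in the frame of booth between -0.02 and 0.02 m and angle between carrier's own z axis and vertical below 0.05 rad), for 0.2 s.
At the end, for the whole second after the job is handed in: The sash's lower edge is within 12 mm of the pointer's height; the carrier lies flat on the booth's floor, its rear behind the lip, at rest; every heatsink present lies in a well of its own, down on the floor of the well (any side up) (all of step 1 and all of step 2 and all of step 3 and linear speed of carrier below 0.02 m/s); the robot touches nothing.
It fails at once if the outlet is shifted by more than 40 mm (distance of outlet_centre from where it was at the start of the episode above 0.04 m).
It fails at once if the fan is shifted by more than 40 mm (distance of fan_centre from where it was at the start of the episode above 0.04 m).
Of heatsink1, heatsink2, heatsink3, heatsink4, heatsink5, heatsink6 only 4 to 6 are there at a start; the rules pass over those that are not, and their reading is None.
At some moment in a run one of heatsink1, heatsink2, heatsink3, heatsink4, heatsink5, heatsink6 may be knocked a few centimetres aside while the robot is not near it.
Once in a run the grip may slacken for a moment while it holds something.
It also fails if it takes over 210 s, if anything falls off the work surface, if the arm or the gripper's body presses on something with over 40 N, if the wrist force passes 120 N, or if a joint passes its speed limit or range.

## Robot

A 6-joint arm with a two-finger parallel gripper is mounted at the origin on the work surface. World frame = base frame: x ahead of the robot, y to its left, z up, the work surface at z = 0. Lengths are in m, angles in degrees, forces in N, time in s.
With the tool pointing down it reaches from about 0.35 to 0.875 m from the base axis. Payload 4.2 kg.
Tool frame: the origin (TCP) lies on the front face of the gripper's body, between the roots of the fingers; the fingertips stand 70 mm ahead of it and the grasp point (between the pads) lies 51 mm ahead of it; z points along the fingers, y is the line along which they close (so a half turn about z gives the same grasp; the last joint's range is limited). The gripper opens to 87 mm and grips with 3 to 60 N. Pads are 19 mm wide; open, the fingers measure 117 mm over their backs; the gripper's body (75 mm by 190 mm) begins 51 mm behind the grasp point.
Start: joints at [-54.053, 22.042, 0.453, 0, -68.411, -14.817], TCP at [0.225, -0.583, 0.292] pointing down, gripper open.
Joint ranges: [-179.83, 179.83], [-69.29, 118.12], [-61.27, 80.66], [-181.25, 117.63], [-171.15, -9.14], [-177.46, 177.46]. Speed limits (degrees/s): [159.86, 159.86, 180, 180, 180, 180].

## Interface

Orientations are given as a 3x3 rotation matrix whose columns are the frame's x, y, z axes.
In Python, from station import r gives the robot as it stands.
- The arm moves only by the shell command python3 -m pendant 'ROWS' [OPENING]. ROWS is JSON, a list of rows, each a list of 2 entries, a list of its own where there are three numbers: the shift along the tool's x, y, z in mm, then the turn, a rotation vector about the tool's x, y, z in rad. A call has 1 to 10 rows; each row is the pose to reach, as a shift and turn from the pose commanded when the call began, along the tool's axes at that moment; what a row does not reach only later rows make up. A row lasts 1/10 s, in which the tool goes at most 50 mm and 8.59 degrees, less where a joint would pass 70% of its speed; a pose out of reach is approached as far as the arm can. A call with a gripper value outside its range is refused whole. OPENING is the opening, from 0 (shut) to 1 (fully open), set as the call begins (- or left out, the last holds). The fingers move at their own pace and stop on an object; the grip force is fixed at half the most. Time passes only in rows, so rows that repeat a pose let the fingers close. It gives the time, the measured TCP pose, the force, the opening and the grip force at its end, in the units of the state.
- r.sense(): the state, without advancing time (a new reading comes with each control period).
- r.capture(name): name is "scene" or "top" or "wrist"; returns a dict with "frame" (400x640x3 uint8, red, green, blue), "vertical_fov" (degrees; the focal length in pixels is half the picture's height over the tangent of half this angle, whatever the lens; pixels are square), "cx", "cy" (the principal point, pixels), "rvec" (rotation vector, rad) and "tvec" (3), from world to camera coordinates, as OpenCV has them. Camera axes: x right, y down, z forward; pixel columns grow to the right and rows downward; lengths in m; the calibration is good to about 2 mm. The wrist camera is an equidistant fisheye: a pixel r from the principal point sees the ray r / f radians off the axis. A picture is of the moment at which its call begins. There is no depth.
- r.finish_job(): hands the job in; it is judged then, once.
The state is a dict: "time_s": time; "joints": joint angles; "joint_velocities": joint speeds; "effort": joint torques, N m; "tcp_pos": TCP position; "ee_rot": TCP orientation; "wrist_force": force on the tool from outside, world axes, zero at the start; "moment": the same for the moment, N m; "gripper_width": opening from 0.0 (shut) to 1.0 (fully open); "gripper_force": force on a finger pad.
Only numpy, scipy, OpenCV 4.12 (cv2) and the standard library are available. Lean on these libraries where they do the work, as an engineer would, in place of code of your own. Each camera call takes 0.05 s, during which the arm holds its last target. There are 200 camera calls.

## Working session

There is one attempt and no reset: what is moved stays moved. The work goes in short steps, Python scripts to look and compute and a shell command to move; the robot and the scene stay as the last step left them, time stands still between calls to the robot, and variables do not carry over. Pictures are saved under pics/ and viewed, at most 14 in all, crops included, and the job is handed in when it is done.

```bash
ls; mkdir -p pics; cat > h.py <<'E'
import numpy as np, cv2
from station import r
def cap(n,f=None):
    c=r.capture(n)
    c['R']=cv2.Rodrigues(np.array(c['rvec'],float))[0]; c['t']=np.array(c['tvec'],float).ravel()
    c['f']=200/np.tan(np.radians(c['vertical_fov'])/2); c['o']=-c['R'].T@c['t']; c['fish']=(n=='wrist')
    if f: cv2.imwrite('pics/'+f,c['frame'][:,:,::-1])
    return c
def ray(c,u,v):
    x,y=(u-c['cx'])/c['f'],(v-c['cy'])/c['f']
    if c['fish']:
        th=np.hypot(x,y); s=np.sin(th)/max(th,1e-9); d=np.array([x*s,y*s,np.cos(th)])
    else: d=np.array([x,y,1.])
    d=c['R'].T@d; return d/np.linalg.norm(d)
def onz(c,u,v,z):
    d=ray(c,u,v); return c['o']+d*(z-c['o'][2])/d[2]
def proj(c,p):
    q=c['R']@np.array(p,float)+c['t']
    if c['fish']:
        rr=np.hypot(q[0],q[1]); th=np.arctan2(rr,q[2]); k=th/max(rr,1e-9)
    else: k=1/q[2]
    return c['cx']+c['f']*k*q[0], c['cy']+c['f']*k*q[1]
def tri(c1,p1,c2,p2):
    d1,d2=ray(c1,*p1),ray(c2,*p2)
    s=np.linalg.lstsq(np.stack([d1,-d2],1),c2['o']-c1['o'],rcond=None)[0]
    a,b=c1['o']+s[0]*d1,c2['o']+s[1]*d2
    return (a+b)/2,np.linalg.norm(a-b)
def loc(p):
    "shift in tool axes (mm) from the measured TCP to world point p"
    s=r.sense(); return np.round(1000*np.array(s['ee_rot']).T@(np.array(p)-s['tcp_pos']),1)
E
python3 - <<'E'
from h import *
np.set_printoptions(precision=4,suppress=True)
for n in('scene','top','wrist'):
    c=cap(n,n+'0.png'); print(n,c['o'],c['R'][2],c['f'],c['cx'],c['cy'])
s=r.sense(); print(s)
E
```

```text
pics
scene [1.1588 0.0125 0.6357] [-0.761   0.0831 -0.6434] 400.4735515985896 328.1894346313657 197.63154621855352
top [0.3482 0.0911 1.2308] [ 0.1868  0.0179 -0.9822] 447.69894145357654 319.8603640657716 202.21027763568912
wrist [ 0.1567 -0.6091  0.3836] [ 0.2477  0.0983 -0.9638] 309.70691628693146 321.5629692439832 195.58989106437627
{'time_s': 0.15, 'joints': array([-54.0534,  22.0793,   0.3993,  -0.0186, -68.412 , -14.8174]), 'joint_velocities': array([ 0.0607, -0.149 ,  0.1162,  0.0907, -0.0015,  0.018 ]), 'effort': array([  0.0005, -39.1053,  18.7588,   4.2223,   0.0124,  -0.0001]), 'tcp_pos': array([ 0.2252, -0.5827,  0.2914]), 'ee_rot': array([[-0.9328, -0.3604, -0.0007],
       [-0.3604,  0.9328,  0.0015],
       [ 0.0001,  0.0016, -1.    ]]), 'wrist_force': array([ 0.005 , -0.4699,  0.3123]), 'moment': array([-0.0941, -0.0245,  0.0038]), 'gripper_force': 0.0, 'gripper_width': 1.0019348737970968}
```

View pics/scene0.png

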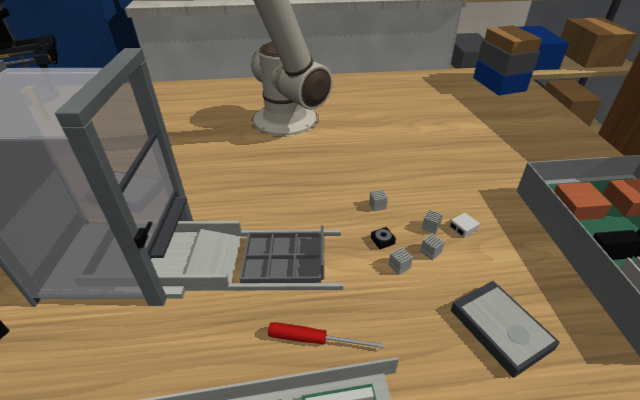

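View pics/top0.png

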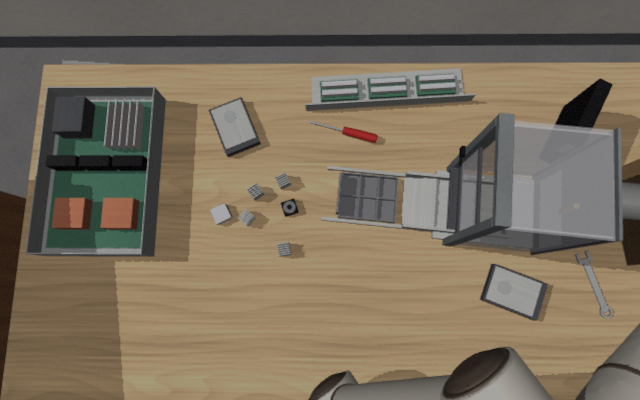

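The scene view shows 4 heatsinks (378,200), (432,222), (432,246), (400,261), with the fan at (383,237) and the outlet at (464,224). The carrier is at about (284,256), the sash lip at about (170,226) and the pointer at about (143,232). The booth opens towards +y, so the push direction is about -y.

```bash
python3 - <<'E'
import cv2,numpy as np
s=cv2.imread('pics/scene0.png'); t=cv2.imread('pics/top0.png')
a=cv2.resize(s[180:305,110:350],None,fx=3.3,fy=3.3,interpolation=cv2.INTER_CUBIC)[:300*2]
cv2.imwrite('pics/crop1.png',a)
b=cv2.resize(t[110:260,310:530],None,fx=3.6,fy=3.6,interpolation=cv2.INTER_CUBIC); cv2.imwrite('pics/crop2.png',b); print(a.shape,b.shape)
E
```

```text
(412, 792, 3) (540, 792, 3)
```

View pics/crop1.png

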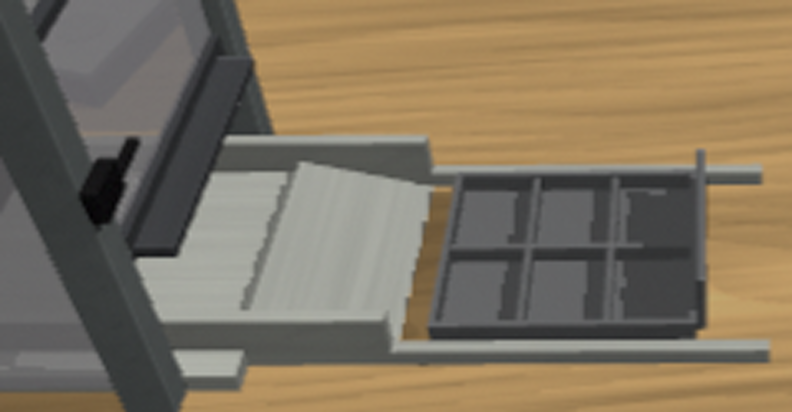

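View pics/crop2.png

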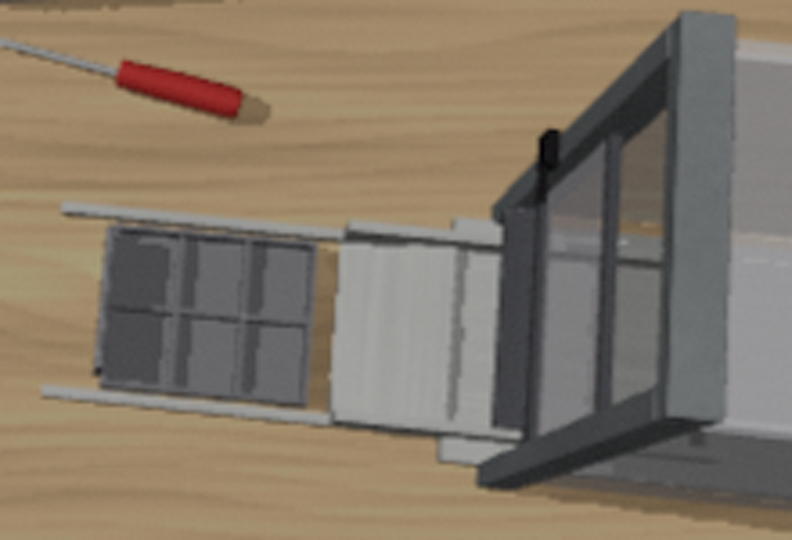

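Crop 1 shows the pointer tip at about (151,223) in the scene picture, and the lip's front corners at (164,257) and (187,199). Crop 2 shows the crest corners at about (438,179) and (435,226) in the top picture, the rail ends at (327,168) and (322,219), and the pointer tip at about (461,166).

```bash
cat > m.py <<'E'
from h import *
np.set_printoptions(precision=4,suppress=True)
s,t=cap('scene'),cap('top')
C2=lambda a,b:(310+(a+.5)/3.6-.5,110+(b+.5)/3.6-.5)
C1=lambda a,b:(110+(a+.5)/3.3-.5,180+(b+.5)/3.3-.5)
re=[onz(t,*C2(62,208),.012),onz(t,*C2(42,391),.012)]
ft=[onz(t,*C2(340,245),0),onz(t,*C2(332,420),0)]
cr=[onz(t,*C2(462,248),.024),onz(t,*C2(450,418),.024)]
cr1=[onz(s,*C1(300,163),.024),onz(s,*C1(243,308),.024)]
for n,a in zip(('rail','foot','crest','crest1'),(re,ft,cr,cr1)): print(n,a,(a[0]+a[1])/2)
print('pointer tip',tri(s,C1(135,143),t,C2(543,200)))
print('lip',tri(s,C1(178,251),t,C2(505,207)), tri(s,C1(253,62),t,C2(495,428)))
for nm,c in(('scene',s),('top',t)):
    hsv=cv2.cvtColor(c['frame'],cv2.COLOR_RGB2HSV)
    m=((hsv[...,1]<70)|(hsv[...,2]<60)).astype(np.uint8)
    x0,y0,x1,y1=(345,180,490,280) if nm=='scene' else (205,165,305,262)
    z=np.zeros_like(m); z[y0:y1,x0:x1]=m[y0:y1,x0:x1]
    n,_,st,ce=cv2.connectedComponentsWithStats(z)
    for i in range(1,n):
        if st[i,4]>25: print(nm,ce[i],st[i,2:],onz(c,*ce[i],.018 if nm=='scene' else .03),hsv[int(ce[i][1]),int(ce[i][0])])
E
python3 m.py
```

```text
rail [array([0.6796, 0.0942, 0.012 ]), array([0.535 , 0.1091, 0.012 ])] [0.6073 0.1017 0.012 ]
foot [array([ 0.6532, -0.1235,  0.    ]), array([ 0.5151, -0.1133,  0.    ])] [ 0.5841 -0.1184  0.    ]
crest [array([ 0.645 , -0.2125,  0.024 ]), array([ 0.5136, -0.1978,  0.024 ])] [ 0.5793 -0.2051  0.024 ]
crest1 [array([ 0.5111, -0.1954,  0.024 ]), array([ 0.6311, -0.2124,  0.024 ])] [ 0.5711 -0.2039  0.024 ]
pointer tip (array([ 0.6424, -0.2313,  0.1705]), np.float64(0.0006349626534123047))
lip (array([ 0.6559, -0.2245,  0.103 ]), np.float64(0.00037560649562154723)) (array([ 0.4963, -0.2109,  0.0999]), np.float64(0.0002381730084321634))
scene [377.8101 199.8766] [ 19  21 316] [0.4492 0.2089 0.018 ] [ 42  10 125]
scene [431.7598 234.8425] [ 25  50 762] [0.5764 0.3011 0.018 ] [ 34  14 148]
scene [463.9332 224.428 ] [ 30  25 479] [0.5525 0.3821 0.018 ] [ 30   8 191]
scene [382.4972 237.8652] [ 24  21 356] [0.5739 0.1934 0.018 ] [105   5  95]
scene [400.1242 260.3508] [ 24  28 459] [0.6397 0.2155 0.018 ] [ 39  14 125]
top [282.4944 180.1404] [ 16  17 178] [0.6383 0.2165 0.03  ] [ 30   4 133]
top [254.8098 190.9891] [ 17  17 184] [0.6075 0.2921 0.03  ] [30  6 89]
top [289.3367 207.199 ] [ 17  17 196] [0.5625 0.1962 0.03  ] [60 11 23]
top [220.4585 213.4954] [ 23  22 325] [0.5445 0.384  0.03  ] [128   6 168]
top [245.8457 217.1489] [ 18  18 188] [0.5346 0.3142 0.03  ] [ 15   4 127]
top [283.4457 248.4686] [ 15  15 175] [0.45   0.2099 0.03  ] [ 30   7 112]
```

```bash
python3 -m pendant '[[[-86,238,0],[0,0,0]],[[-86,238,0],[0,0,0]],[[-86,238,0],[0,0,0]],[[-86,238,0],[0,0,0]],[[-86,238,0],[0,0,0]],[[-86,238,0],[0,0,0]],[[-208,330,0],[0,0,0]],[[-208,330,0],[0,0,0]],[[-208,330,0],[0,0,0]],[[-208,330,0],[0,0,0]]]' 0
cat > to.py <<'E'
# usage: to.py x y z  yaw_of_tool_y(deg)  pitch_down_forward(deg, 90 = tool down) -> shift, rotvec in tool axes
import sys; from h import *; from scipy.spatial.transform import Rotation as Ro
x,y,z,a,p=map(float,sys.argv[1:]); s=r.sense(); R0=np.array(s['ee_rot'])
a,p=np.radians(a),np.radians(p)
for k in(0,np.pi):
    ya=np.array([np.cos(a+k),np.sin(a+k),0]); h=np.array([-np.sin(a),np.cos(a),0])
    za=h*np.cos(p)-np.array([0,0,1])*np.sin(p)
    R=np.stack([np.cross(ya,za),ya,za],1); v=Ro.from_matrix(R0.T@R).as_rotvec()
    print(loc([x,y,z]),np.round(v,3),'deg',np.round(np.degrees(np.linalg.norm(v)),1))
print('joints',np.round(s['joints'],0),'tcp',np.round(s['tcp_pos'],3))
E
python3 to.py .47 .1 .3 174.3 90
```

```text
time_s: 1.25
tcp_pos: [0.3032, -0.1969, 0.2929]
ee_rot: [[-0.929, -0.369, 0.003], [-0.369, 0.929, -0.0], [-0.003, -0.001, -1.0]]
wrist_force: [0.2, -0.1, 0.6]
gripper_width: 0.169
gripper_force: 0.0
[-264.6  214.4   -6.7] [-0.002  0.002 -1.093] deg 62.6
[-264.6  214.4   -6.7] [2.000e-03 3.000e-03 2.048e+00] deg 117.4
joints [ -7.  -5. -32.  -0. -63. -62.] tcp [ 0.303 -0.197  0.293]
```

```bash
python3 -m pendant '[[[-265,214,-7],[0,0,-1.093]],[[-265,214,-7],[0,0,-1.093]],[[-265,214,-7],[0,0,-1.093]],[[-265,214,-7],[0,0,-1.093]],[[-265,214,-7],[0,0,-1.093]],[[-265,214,-7],[0,0,-1.093]],[[-265,214,-7],[0,0,-1.093]],[[-265,214,-7],[0,0,-1.093]],[[-265,214,-7],[0,0,-1.093]],[[-265,214,-7],[0,0,-1.093]]]'
python3 to.py .586 -.09 .2 174.3 25
```

```text
time_s: 2.25
tcp_pos: [0.4704, 0.0942, 0.2989]
ee_rot: [[-0.111, -0.994, -0.001], [-0.994, 0.111, -0.0], [0.001, 0.001, -1.0]]
wrist_force: [-1.0, -0.5, -0.2]
gripper_width: 0.002
gripper_force: 0.0
[ 170.2 -135.3   98.9] [ 0.007  1.134 -0.01 ] deg 65.0
[ 170.2 -135.3   98.9] [ 1.682 -0.011  2.642] deg 179.5
joints [ 31.   7. -19.  -0. -64. -37.] tcp [0.47  0.094 0.299]
```

```bash
python3 -m pendant '[[[130,-130,50],[0,1.134,0]],[[130,-130,50],[0,1.134,0]],[[130,-130,50],[0,1.134,0]],[[130,-130,50],[0,1.134,0]],[[130,-130,50],[0,1.134,0]],[[130,-130,50],[0,1.134,0]],[[130,-130,50],[0,1.134,0]],[[130,-130,50],[0,1.134,0]],[[130,-130,50],[0,1.134,0]],[[130,-130,50],[0,1.134,0]]]'
python3 to.py .584 -.12 .085 174.3 25; python3 to.py .579 -.171 .085 174.3 25
python3 - <<'E'
from h import *
cap('scene','s1.png')
E
```

```text
time_s: 3.25
tcp_pos: [0.5854, -0.0492, 0.2494]
ee_rot: [[-0.047, -0.994, -0.1], [-0.422, 0.11, -0.9], [0.905, -0.0, -0.425]]
wrist_force: [-0.4, -0.3, 1.3]
gripper_width: 0.007
gripper_force: 0.0
[-118.8   -6.4  133.6] [ 0.01   0.002 -0.005] deg 0.6
[-118.8   -6.4  133.6] [ 0.004 -0.015  3.136] deg 179.7
joints [ 24.  31. -27.  52. -83. -63.] tcp [ 0.585 -0.049  0.249]
[-97.1  -7.  180. ] [ 0.01   0.002 -0.005] deg 0.6
[-97.1  -7.  180. ] [ 0.004 -0.015  3.136] deg 179.7
joints [ 24.  31. -27.  52. -83. -63.] tcp [ 0.585 -0.049  0.249]
```

View pics/s1.png

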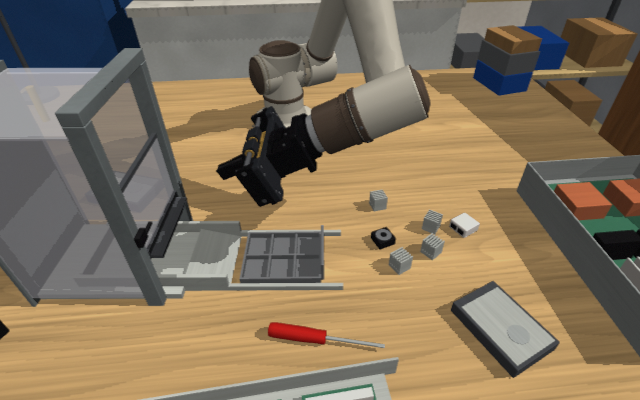

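```bash
python3 -m pendant '[[[-119,-6,134],[0,0,0]],[[-119,-6,134],[0,0,0]],[[-119,-6,134],[0,0,0]],[[-119,-6,134],[0,0,0]],[[-119,-6,134],[0,0,0]],[[-97,-7,180],[0,0,0]],[[-97,-7,180],[0,0,0]],[[-97,-7,180],[0,0,0]]]'
python3 to.py .579 -.171 .167 174.3 25
```

```text
time_s: 4.1
tcp_pos: [0.5797, -0.1715, 0.0878]
ee_rot: [[-0.051, -0.994, -0.099], [-0.421, 0.111, -0.9], [0.906, -0.004, -0.424]]
wrist_force: [0.4, 0.1, -0.1]
gripper_width: 0.007
gripper_force: 0.0
[ 71.6   0.4 -34. ] [ 0.009  0.001 -0.009] deg 0.7
[ 71.6   0.4 -34. ] [ 2.000e-03 -1.400e-02  3.133e+00] deg 179.5
joints [  9.  42. -38.  71. -68. -80.] tcp [ 0.58  -0.171  0.088]
```

```bash
python3 -m pendant '[[[9,0,-4],[0,0,0]],[[18,0,-8],[0,0,0]],[[27,0,-13],[0,0,0]],[[36,0,-17],[0,0,0]],[[45,0,-21],[0,0,0]],[[54,0,-25],[0,0,0]],[[59,0,-28],[0,0,0]],[[63,0,-30],[0,0,0]],[[63,0,-30],[0,0,0]]]'
python3 - <<'E'
from h import *
c=cap('scene');s=c['frame'][:,:,::-1]
cv2.imwrite('pics/c3.png',cv2.resize(s[150:270,110:290],None,fx=4.4,fy=4.4,interpolation=cv2.INTER_CUBIC))
E
```

```text
time_s: 5.0
tcp_pos: [0.5797, -0.1696, 0.156]
ee_rot: [[-0.047, -0.994, -0.097], [-0.42, 0.108, -0.901], [0.906, -0.001, -0.423]]
wrist_force: [0.9, 1.4, -1.9]
gripper_width: 0.006
gripper_force: 1.1
```

View pics/c3.png

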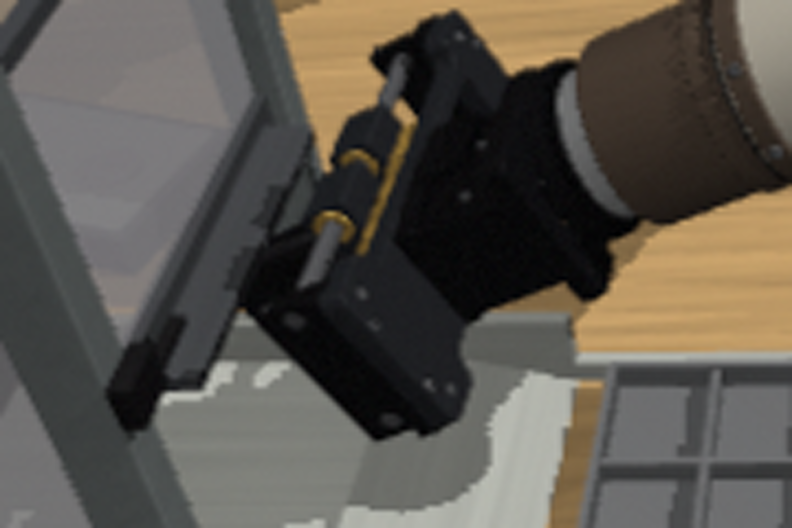

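The crop shows the fingers under the lip and the sash partly raised. The lip's outer lower corner is at about (156.6,238) in the scene picture and the pointer tip at (151.6,222.5).

```bash
cat > lipz.py <<'E'
from h import *
c=cap('scene')
zz=np.linspace(.06,.22,1601)
def z(u,v,x,y): 
    P=np.array([proj(c,(x,y,q)) for q in zz]); e=np.hypot(P[:,0]-u,P[:,1]-v); i=e.argmin(); return zz[i],e[i]
E
python3 - <<'E'
from lipz import *
print(z(163.9,257.2,.655,-.227),z(156.6,238.2,.655,-.227),z(151.6,222.5,.642,-.231))
E
```

```text
(np.float64(0.0974), np.float64(1.0099030868048844)) (np.float64(0.1454), np.float64(1.211953400147017)) (np.float64(0.1703), np.float64(1.0581636547635909))
```

```bash
python3 -m pendant '[[[9,0,-4],[0,0,0]],[[18,0,-8],[0,0,0]],[[23,0,-11],[0,0,0]],[[23,0,-11],[0,0,0]],[[23,0,-11],[0,0,0]]]'
python3 - <<'E'
from h import *
s=cap('scene')['frame'][:,:,::-1]
a=cv2.resize(s[150:260,120:230],None,fx=5,fy=5,interpolation=cv2.INTER_CUBIC)
cv2.imwrite('pics/c4.png',a)
E
```

```text
time_s: 5.6
tcp_pos: [0.5788, -0.1702, 0.1816]
ee_rot: [[-0.047, -0.994, -0.1], [-0.419, 0.11, -0.901], [0.907, -0.001, -0.421]]
wrist_force: [0.2, 0.1, 0.1]
gripper_width: 0.01
gripper_force: 0.0
```

View pics/c4.png

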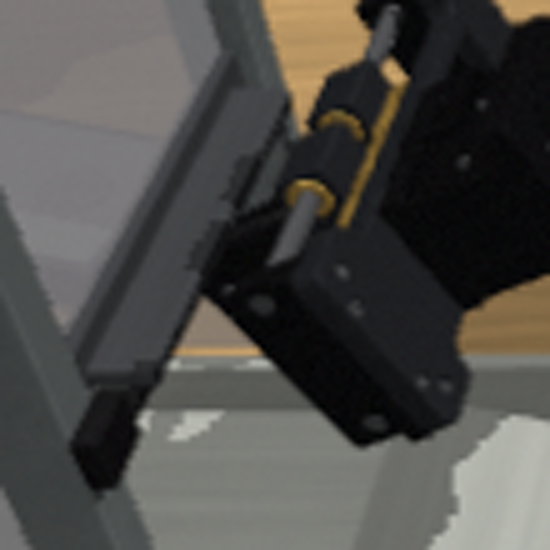

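```bash
python3 -m pendant '[[[-14,0,6],[0,0,0]],[[-14,0,6],[0,0,0]],[[-56,0,-85],[0,0,0]],[[-56,0,-85],[0,0,0]],[[-56,0,-85],[0,0,0]]]'
python3 - <<'E'
from h import *
s=cap('scene')['frame'][:,:,::-1];t=cap('top')['frame'][:,:,::-1]
a=cv2.resize(s[175:265,110:230],None,fx=5,fy=5,interpolation=cv2.INTER_CUBIC)[:,:400]
b=cv2.resize(t[140:230,440:520],None,fx=5,fy=5,interpolation=cv2.INTER_CUBIC)
cv2.imwrite('pics/c5.png',np.hstack([a,b]))
E
```

```text
time_s: 6.15
tcp_pos: [0.593, -0.0639, 0.1654]
ee_rot: [[-0.044, -0.995, -0.09], [-0.421, 0.1, -0.902], [0.906, -0.002, -0.423]]
wrist_force: [0.5, -0.2, -0.2]
gripper_width: 0.005
gripper_force: 0.0
```

View pics/c5.png

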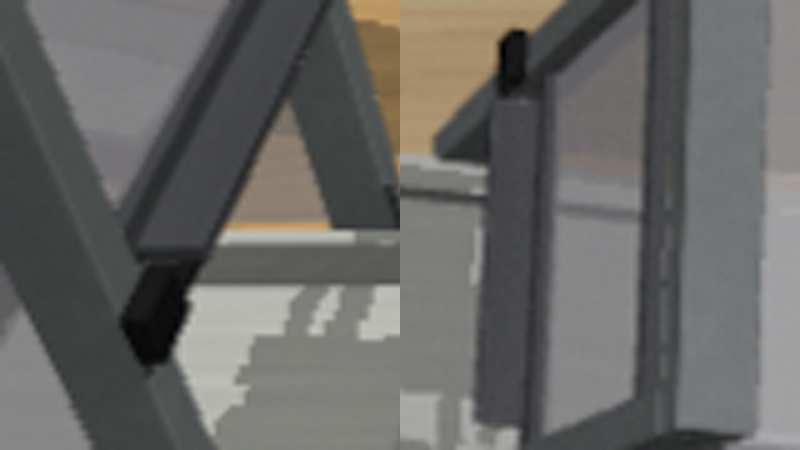

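The sash now stays up beside the pointer. The lip's front top corner is at about (151,224) in the scene picture and (458,160) in the top picture.

```bash
python3 - <<'E'
from lipz import *
t=cap('top')
print(tri(c,(150.8,223.8),t,(457.7,159.8)))
d=[(160,255),(210,255)]
for u,v in((150.8,223.8),(150.9,227)): print(z(u,v,.655,-.227))
E
python3 to.py .55 .1 .3 174.3 90
```

```text
(array([ 0.65397152, -0.22438636,  0.17880085]), np.float64(0.002471920030319439))
(np.float64(0.1792), np.float64(1.1163058726899868))
(np.float64(0.1728), np.float64(0.03367884596461739))
[  52.4   58.2 -206.4] [ 0.007 -1.135 -0.008] deg 65.0
[  52.4   58.2 -206.4] [-1.684 -0.011  2.642] deg 179.5
joints [ 21.  38. -31.  56. -76. -70.] tcp [ 0.59  -0.07   0.165]
```

```bash
python3 to.py .55 .24 .33 174.3 90; python3 -m pendant '[[[60,58,-120],[0,-0.2,0]],[[52,58,-206],[0,-1.135,0]],[[52,58,-206],[0,-1.135,0]],[[52,58,-206],[0,-1.135,0]],[[52,58,-206],[0,-1.135,0]],[[52,58,-206],[0,-1.135,0]],[[52,58,-206],[0,-1.135,0]],[[52,58,-206],[0,-1.135,0]],[[52,58,-206],[0,-1.135,0]],[[52,58,-206],[0,-1.135,0]]]' 1
python3 to.py .55 .24 .33 174.3 90
```

```text
[  20.9   73.6 -345.2] [ 0.007 -1.135 -0.008] deg 65.0
[  20.9   73.6 -345.2] [-1.684 -0.011  2.642] deg 179.5
joints [ 21.  38. -31.  56. -76. -70.] tcp [ 0.59  -0.07   0.165]
time_s: 7.35
tcp_pos: [0.5502, 0.0986, 0.2997]
ee_rot: [[-0.111, -0.994, -0.001], [-0.994, 0.111, -0.001], [0.001, 0.001, -1.0]]
wrist_force: [0.1, 0.7, -0.0]
gripper_width: 0.833
gripper_force: 0.0
[-140.5   15.9  -30.4] [ 0.001 -0.001 -0.012] deg 0.7
[-140.5   15.9  -30.4] [-2.000e-03 -1.000e-03  3.129e+00] deg 179.3
joints [ 27.  15.  -8.   0. -66. -33.] tcp [0.55  0.099 0.3  ]
```

```bash
python3 -m pendant '[[[-140,16,-30],[0,0,0]],[[-140,16,-30],[0,0,0]],[[-140,16,-30],[0,0,0]],[[-140,16,-30],[0,0,0]],[[-140,16,-30],[0,0,0]]]'
cat > see.py <<'E'
from h import *
np.set_printoptions(precision=4,suppress=True)
def see(f=None,zt=.036,n='wrist'):
    c=cap(n,f); hsv=cv2.cvtColor(c['frame'],cv2.COLOR_RGB2HSV)
    m=(hsv[...,1]<75).astype(np.uint8); m=cv2.morphologyEx(m,cv2.MORPH_CLOSE,np.ones((3,3)))
    cs,_=cv2.findContours(m,cv2.RETR_EXTERNAL,cv2.CHAIN_APPROX_NONE); 
    for k in cs:
        a=cv2.contourArea(k)
        if a<200 or a>12000: continue
        mm=cv2.moments(k); u,v=mm['m10']/a,mm['m01']/a
        p=onz(c,u,v,zt/2)
        if not(.35<p[0]<.8 and .1<p[1]<.5): continue
        w=np.array([onz(c,*q[0],zt)[:2]*1000 for q in k],np.float32)
        print('px %.0f %.0f'%(u,v),'area',a,'mid',p[:2],'rect',[np.round(q,1) for q in cv2.minAreaRect(w)])
    return c
E
python3 -c "
from see import *
see('w1.png')"
```

```text
time_s: 7.85
tcp_pos: [0.5493, 0.2422, 0.3287]
ee_rot: [[-0.107, -0.994, -0.002], [-0.994, 0.107, -0.002], [0.002, 0.002, -1.0]]
wrist_force: [-0.2, 0.5, -1.1]
gripper_width: 1.002
gripper_force: 0.0
px 337 220 area 752.0 mid [0.535  0.3168] rect [array([535.2, 310.9]), array([40.7, 39.5]), np.float64(50.8)]
px 282 210 area 746.5 mid [0.6083 0.2943] rect [array([605.2, 289.4]), array([42.4, 36.4]), np.float64(37.2)]
px 251 158 area 716.0 mid [0.6404 0.2178] rect [array([636. , 216.1]), array([41. , 33.7]), np.float64(27.8)]
px 395 137 area 743.0 mid [0.4477 0.2111] rect [array([451.7, 209.4]), array([38.4, 35.9]), np.float64(9.5)]
px 305 136 area 759.0 mid [0.5648 0.1978] rect [array([563.6, 196.8]), array([36.9, 36.9]), np.float64(18.7)]
```

View pics/w1.png

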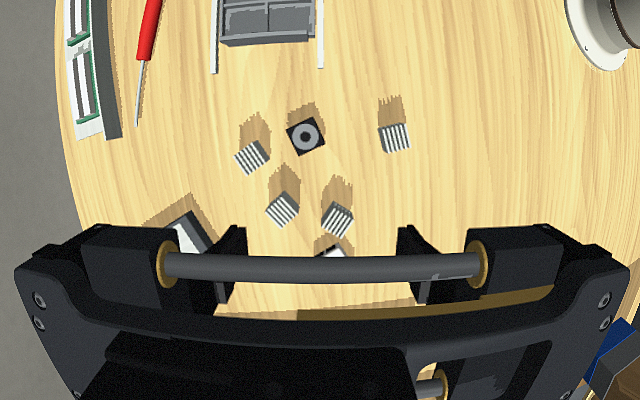

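The wrist view shows 4 striped heatsinks at (337,220), (282,210), (251,158) and (395,137), the fan at (305,136) and the outlet half-hidden at (330,255). These agree with the positions from the other cameras. Next I need the yaws and the carrier pose.

```bash
cat > yaw.py <<'E'
from h import *
def yaw(c,x,y,z=.036,h=.013):
    g=np.arange(-h,h,.0005); X,Y=np.meshgrid(g,g)
    P=np.array([[proj(c,(x+a,y+b,z)) for a,b in zip(*q)] for q in zip(X,Y)],np.float32)
    im=cv2.remap(cv2.cvtColor(c['frame'],cv2.COLOR_RGB2GRAY),P[...,0],P[...,1],cv2.INTER_LINEAR).astype(np.float32)
    im=cv2.GaussianBlur(im,(0,0),3); gx,gy=cv2.Sobel(im,5,1,0),cv2.Sobel(im,5,0,1)
    return np.degrees(.5*np.arctan2(2*(gx*gy).sum(),(gx*gx-gy*gy).sum())), im.std()
E
python3 - <<'E'
from see import *; from yaw import yaw
c=cap('wrist'); 
for n,(x,y) in dict(h1=(.4505,.210),h2=(.5355,.314),h3=(.607,.292),h4=(.6395,.217),fan=(.564,.197)).items(): print(n,yaw(c,x,y))
from m import C2
t=cap('top'); k=[onz(t,*C2(*q),.018)*1000 for q in((108,228),(315,240),(305,405),(102,388))]
print(np.round(k,0),np.mean(k,0),np.round(loc([.6395,.217,.2])))
E
```

```text
h1 (np.float32(8.830602), np.float32(18.204744))
h2 (np.float32(-37.80416), np.float32(20.265848))
h3 (np.float32(36.352905), np.float32(17.3955))
h4 (np.float32(27.266575), np.float32(17.5219))
fan (np.float32(-85.77658), np.float32(39.544617))
rail [array([0.6796, 0.0942, 0.012 ]), array([0.535 , 0.1091, 0.012 ])] [0.6073 0.1017 0.012 ]
foot [array([ 0.6532, -0.1235,  0.    ]), array([ 0.5151, -0.1133,  0.    ])] [ 0.5841 -0.1184  0.    ]
crest [array([ 0.645 , -0.2125,  0.024 ]), array([ 0.5136, -0.1978,  0.024 ])] [ 0.5793 -0.2051  0.024 ]
crest1 [array([ 0.5111, -0.1954,  0.024 ]), array([ 0.6311, -0.2124,  0.024 ])] [ 0.5711 -0.2039  0.024 ]
pointer tip (array([ 0.6424, -0.2313,  0.1705]), np.float64(0.0006349626534123047))
lip (array([ 0.6559, -0.2245,  0.103 ]), np.float64(0.00037560649562154723)) (array([ 0.4963, -0.2109,  0.0999]), np.float64(0.0002381730084321634))
scene [377.8101 199.8766] [ 19  21 316] [0.4492 0.2089 0.018 ] [ 42  10 131]
scene [431.7664 234.8294] [ 25  50 762] [0.5763 0.3011 0.018 ] [ 33  15 155]
scene [463.9563 224.4417] [ 30  25 480] [0.5526 0.3821 0.018 ] [ 30   8 201]
scene [382.4986 237.8366] [ 24  21 355] [0.5738 0.1935 0.018 ] [90  5 99]
scene [400.1242 260.3508] [ 24  28 459] [0.6397 0.2155 0.018 ] [ 39  14 132]
top [239.2474 194.2673] [  69   68 3408] [0.5982 0.3347 0.03  ] [140  27  28]
top [282.4944 180.1389] [ 16  17 180] [0.6383 0.2165 0.03  ] [ 30   6 138]
top [289.3077 207.1692] [ 17  17 195] [0.5625 0.1963 0.03  ] [160  29  26]
top [283.4253 248.5115] [ 15  14 174] [0.4499 0.21   0.03  ] [ 30   4 117]
[[ 662.   59.   18.]
 [ 653. -101.   18.]
 [ 524.  -90.   18.]
 [ 537.   63.   18.]] [593.799  -17.4054  18.    ] [ 13. -92. 130.]
```

```bash
python3 to.py .639 .217 .16 27.3 90;python3 to.py .639 .217 .086 27.3 90
```

```text
[ 13.1 -91.4 169.6] [ 0.000e+00 -1.000e-03  2.555e+00] deg 146.4
[ 13.1 -91.4 169.6] [ 0.001  0.    -0.587] deg 33.6
joints [ 39.  18.   0.  -0. -72. -45.] tcp [0.55 0.24 0.33]
[ 13.1 -91.4 243.6] [ 0.000e+00 -1.000e-03  2.555e+00] deg 146.4
[ 13.1 -91.4 243.6] [ 0.001  0.    -0.587] deg 33.6
joints [ 39.  18.   0.  -0. -72. -45.] tcp [0.55 0.24 0.33]
```

```bash
python3 -m pendant '[[[13,-91,170],[0,0,-0.587]],[[13,-91,170],[0,0,-0.587]],[[13,-91,170],[0,0,-0.587]],[[13,-91,170],[0,0,-0.587]],[[13,-91,170],[0,0,-0.587]],[[13,-91,170],[0,0,-0.587]],[[13,-91,210],[0,0,-0.587]],[[13,-91,243],[0,0,-0.587]],[[13,-91,243],[0,0,-0.587]]]' 0.6
python3 -m pendant '[[[0,0,0],[0,0,0]],[[0,0,0],[0,0,0]],[[0,0,0],[0,0,0]],[[0,0,0],[0,0,0]],[[0,0,0],[0,0,0]],[[0,0,-30],[0,0,0]],[[0,0,-60],[0,0,0]],[[0,0,-80],[0,0,0]]]' 0
python3 to.py .630 .031 .15 174.3 90
```

```text
time_s: 9.0
tcp_pos: [0.6367, 0.218, 0.0855]
ee_rot: [[0.458, -0.889, -0.005], [-0.889, -0.458, -0.001], [-0.001, 0.005, -1.0]]
wrist_force: [0.3, -0.5, -0.5]
gripper_width: 0.596
gripper_force: 0.0
time_s: 9.8
tcp_pos: [0.6395, 0.2189, 0.1697]
ee_rot: [[0.46, -0.888, 0.003], [-0.888, -0.46, 0.002], [-0.001, -0.004, -1.0]]
wrist_force: [1.5, 0.6, -0.3]
gripper_width: 0.361
gripper_force: 30.0
[162.4  95.   19.3] [-0.003  0.002  0.578] deg 33.1
[162.4  95.   19.3] [-2.000e-03 -5.000e-03 -2.564e+00] deg 146.9
joints [ 33.  32.  -1.  -0. -57.  -5.] tcp [0.64  0.219 0.17 ]
```

```bash
python3 -m pendant '[[[162,95,15],[0,0,0.578]],[[162,95,15],[0,0,0.578]],[[162,95,15],[0,0,0.578]],[[162,95,15],[0,0,0.578]],[[162,95,15],[0,0,0.578]],[[162,95,15],[0,0,0.578]]]'
python3 - <<'E'
from h import *
cap('wrist','w2.png')
E
```

```text
time_s: 10.4
tcp_pos: [0.6291, 0.0301, 0.1522]
ee_rot: [[-0.101, -0.995, 0.001], [-0.995, 0.101, 0.001], [-0.001, -0.0, -1.0]]
wrist_force: [0.8, 0.2, -0.8]
gripper_width: 0.364
gripper_force: 30.0
```

View pics/w2.png

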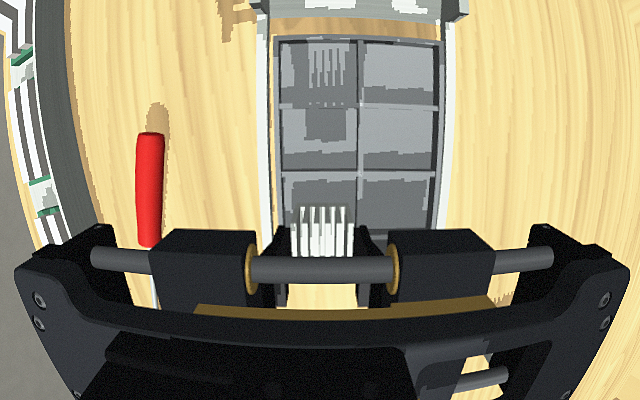

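The wrist view shows the carrier below the held heatsink. The middle wall is at column 360, the cross walls at rows 105 and 170 and the front edge at row 38.

```bash
python3 - <<'E'
from h import *
c=cap('wrist')
for q in((360,105),(360,171),(360,38),(277,38),(443,38)): print(q,np.round(onz(c,*q,.018)*1000,1))
E
```

```text
(360, 105) [593.4 -43.9  18. ]
(360, 171) [597.3   5.   18. ]
(360, 38) [588.4 -93.9  18. ]
(277, 38) [ 648.3 -100.1   18. ]
(443, 38) [523.8 -93.2  18. ]
```

```bash
python3 -m pendant '[[[0,1,30],[0,0,0]],[[0,1,50],[0,0,0]],[[0,1,57],[0,0,0]],[[0,1,60],[0,0,0]],[[0,1,60],[0,0,0]]]'
python3 -m pendant '[[[0,0,0],[0,0,0]],[[0,0,0],[0,0,0]],[[0,0,0],[0,0,0]],[[0,0,-25],[0,0,0]],[[0,0,-70],[0,0,0]],[[0,0,-115],[0,0,0]],[[0,0,-115],[0,0,0]]]' 0.5
python3 -c "
from see import *
see(None); see(None,n='top');see(None,n='scene')"
```

```text
time_s: 11.0
tcp_pos: [0.628, 0.0326, 0.0936]
ee_rot: [[-0.097, -0.995, -0.0], [-0.995, 0.097, 0.001], [-0.001, 0.0, -1.0]]
wrist_force: [-3.3, 0.3, 4.7]
gripper_width: 0.364
gripper_force: 30.0
time_s: 11.7
tcp_pos: [0.6318, 0.0318, 0.2149]
ee_rot: [[-0.098, -0.995, 0.015], [-0.995, 0.098, 0.003], [-0.005, -0.015, -1.0]]
wrist_force: [0.4, -0.1, -0.0]
gripper_width: 0.499
gripper_force: 0.0
px 220 214 area 301.0 mid [0.546  0.3868] rect [array([543.6, 382.5]), array([51.2, 48.9]), np.float64(27.4)]
px 383 238 area 299.5 mid [0.5732 0.1941] rect [array([589.2, 189. ]), array([48.8, 44.5]), np.float64(18.4)]
px 464 224 area 449.5 mid [0.5528 0.3822] rect [array([569.2, 371.4]), array([55.1, 63.3]), np.float64(26.5)]
px 432 235 area 711.5 mid [0.5766 0.3013] rect [array([588.6, 296.5]), array([ 46.6, 147.8]), np.float64(70.6)]
px 378 200 area 287.0 mid [0.449 0.209] rect [array([469.5, 203.7]), array([40.6, 74.7]), np.float64(75.3)]
```

```bash
python3 to.py .607 .2925 .160 36.4 90;python3 to.py .607 .2925 .086 36.4 90
```

```text
[-257.8   46.8   47.2] [2.000e-03 1.000e-03 2.406e+00] deg 137.9
[-257.8   46.8   47.2] [-0.     0.001 -0.735] deg 42.1
joints [ 18.  26.  -6.  -0. -58. -23.] tcp [0.628 0.031 0.207]
[-257.7   46.8  121.2] [2.000e-03 1.000e-03 2.406e+00] deg 137.9
[-257.7   46.8  121.2] [-0.     0.001 -0.735] deg 42.1
joints [ 18.  26.  -6.  -0. -58. -23.] tcp [0.628 0.031 0.207]
```

```bash
python3 -m pendant '[[[-258,47,45],[0,0,-0.735]],[[-258,47,45],[0,0,-0.735]],[[-258,47,45],[0,0,-0.735]],[[-258,47,45],[0,0,-0.735]],[[-258,47,45],[0,0,-0.735]],[[-258,47,45],[0,0,-0.735]],[[-258,47,45],[0,0,-0.735]],[[-258,47,90],[0,0,-0.735]],[[-258,47,121],[0,0,-0.735]],[[-258,47,121],[0,0,-0.735]]]' 0.6
python3 -m pendant '[[[0,0,0],[0,0,0]],[[0,0,0],[0,0,0]],[[0,0,0],[0,0,0]],[[0,0,0],[0,0,0]],[[0,0,0],[0,0,0]],[[0,0,-30],[0,0,0]],[[0,0,-60],[0,0,0]],[[0,0,-80],[0,0,0]],[[0,0,-80],[0,0,0]]]' 0
python3 to.py .5690 .0346 .155 174.7 90
```

```text
time_s: 12.85
tcp_pos: [0.6042, 0.289, 0.0803]
ee_rot: [[0.59, -0.807, -0.011], [-0.807, -0.59, -0.006], [-0.001, 0.012, -1.0]]
wrist_force: [0.0, -0.8, -0.0]
gripper_width: 0.599
gripper_force: 0.0
time_s: 13.75
tcp_pos: [0.6083, 0.2936, 0.1701]
ee_rot: [[0.594, -0.805, 0.006], [-0.805, -0.594, 0.005], [-0.001, -0.008, -1.0]]
wrist_force: [-0.2, 0.1, 1.0]
gripper_width: 0.36
gripper_force: 30.0
[185.1 185.5  13.5] [-0.008  0.003  0.728] deg 41.7
[185.1 185.5  13.5] [-0.004 -0.01  -2.413] deg 138.3
joints [ 39.  32.  -1.  -0. -56.  -3.] tcp [0.608 0.294 0.17 ]
```

```bash
python3 -m pendant '[[[185,185,10],[0,0,0.728]],[[185,185,10],[0,0,0.728]],[[185,185,10],[0,0,0.728]],[[185,185,10],[0,0,0.728]],[[185,185,10],[0,0,0.728]],[[185,185,10],[0,0,0.728]],[[185,185,10],[0,0,0.728]],[[185,185,10],[0,0,0.728]]]'
python3 to.py .569 .0346 .092 174.7 90
```

```text
time_s: 14.55
tcp_pos: [0.5679, 0.0342, 0.1554]
ee_rot: [[-0.093, -0.996, -0.0], [-0.996, 0.093, 0.001], [-0.001, 0.0, -1.0]]
wrist_force: [-0.8, -0.3, -1.2]
gripper_width: 0.362
gripper_force: 30.0
[-0.5 -1.1 63.4] [ 0.     0.001 -0.   ] deg 0.1
[-0.5 -1.1 63.4] [ 2.000e-03 -1.000e-03  3.141e+00] deg 180.0
joints [ 20.  24. -18.  -0. -48. -25.] tcp [0.568 0.034 0.155]
```

```bash
python3 -m pendant '[[[0,-1,30],[0,0,0]],[[0,-1,50],[0,0,0]],[[0,-1,58],[0,0,0]],[[0,-1,62],[0,0,0]],[[0,-1,62],[0,0,0]]]'
python3 -m pendant '[[[0,0,0],[0,0,0]],[[0,0,0],[0,0,0]],[[0,0,0],[0,0,0]],[[0,0,-25],[0,0,0]],[[0,0,-70],[0,0,0]],[[0,0,-115],[0,0,0]],[[0,0,-115],[0,0,0]]]' 0.5
python3 -c "
from see import *
see(None); see(None,n='top');see(None,n='scene')"
python3 to.py .5355 .3145 .160 52.2 90;python3 to.py .4495 .210 .16 9 90
```

```text
time_s: 15.05
tcp_pos: [0.5692, 0.0347, 0.0938]
ee_rot: [[-0.091, -0.996, 0.0], [-0.996, 0.091, 0.001], [-0.001, -0.0, -1.0]]
wrist_force: [-0.1, -0.4, -0.1]
gripper_width: 0.362
gripper_force: 30.0
time_s: 15.75
tcp_pos: [0.5724, 0.0343, 0.2167]
ee_rot: [[-0.091, -0.996, 0.015], [-0.996, 0.091, 0.004], [-0.005, -0.015, -1.0]]
wrist_force: [-0.1, 0.8, 0.8]
gripper_width: 0.501
gripper_force: 0.0
px 220 214 area 300.0 mid [0.5459 0.3869] rect [array([543.4, 382.8]), array([51.3, 48.2]), np.float64(27.6)]
px 234 126 area 1759.5 mid [0.7985 0.3602] rect [array([792.9, 356.6]), array([152.3, 101.3]), np.float64(23.0)]
px 383 238 area 302.0 mid [0.5733 0.1939] rect [array([589.2, 189. ]), array([48.8, 44.5]), np.float64(18.4)]
px 464 224 area 449.5 mid [0.5528 0.3822] rect [array([569.2, 371.4]), array([55.1, 63.3]), np.float64(26.5)]
px 432 221 area 315.5 mid [0.535  0.3141] rect [array([552.4, 305.3]), array([37.3, 71. ]), np.float64(56.2)]
px 378 200 area 290.0 mid [0.4491 0.209 ] rect [array([469.5, 203.7]), array([40.6, 74.7]), np.float64(75.3)]
[-276.5   58.9   49.5] [2.000e-03 1.000e-03 2.137e+00] deg 122.4
[-276.5   58.9   49.5] [-1.000e-03  1.000e-03 -1.005e+00] deg 57.6
joints [ 20.  21. -14.  -0. -55. -25.] tcp [0.568 0.034 0.209]
[-164.4  134.8   49.3] [2.000e-03 1.000e-03 2.891e+00] deg 165.6
[-164.4  134.8   49.3] [-0.     0.002 -0.251] deg 14.4
joints [ 20.  21. -14.  -0. -55. -25.] tcp [0.568 0.034 0.209]
```

```bash
python3 -m pendant '[[[-276,59,47],[0,0,0.566]],[[-276,59,47],[0,0,0.566]],[[-276,59,47],[0,0,0.566]],[[-276,59,47],[0,0,0.566]],[[-276,59,47],[0,0,0.566]],[[-276,59,47],[0,0,0.566]],[[-276,59,47],[0,0,0.566]],[[-276,59,92],[0,0,0.566]],[[-276,59,123],[0,0,0.566]],[[-276,59,123],[0,0,0.566]]]' 0.6
python3 -m pendant '[[[0,0,0],[0,0,0]],[[0,0,0],[0,0,0]],[[0,0,0],[0,0,0]],[[0,0,0],[0,0,0]],[[0,0,0],[0,0,0]],[[0,0,-30],[0,0,0]],[[0,0,-60],[0,0,0]],[[0,0,-80],[0,0,0]],[[0,0,-80],[0,0,0]]]' 0
python3 to.py .5595 -.067 .155 174.7 90
```

```text
time_s: 16.9
tcp_pos: [0.5326, 0.311, 0.0801]
ee_rot: [[-0.614, -0.79, -0.01], [-0.79, 0.614, -0.008], [0.012, 0.003, -1.0]]
wrist_force: [-0.2, 0.3, 0.1]
gripper_width: 0.6
gripper_force: 0.0
time_s: 17.8
tcp_pos: [0.5369, 0.3151, 0.1698]
ee_rot: [[-0.612, -0.791, 0.006], [-0.791, 0.612, 0.006], [-0.008, -0.001, -1.0]]
wrist_force: [1.0, 0.6, -0.7]
gripper_width: 0.367
gripper_force: 30.0
[ 288.5 -251.7   12.8] [-0.003  0.008 -0.566] deg 32.4
[ 288.5 -251.7   12.8] [0.01  0.004 2.576] deg 147.6
joints [ 45.  28.  -9.  -0. -53. -83.] tcp [0.537 0.315 0.17 ]
```

```bash
python3 -m pendant '[[[288,-252,8],[0,0,-0.566]],[[288,-252,8],[0,0,-0.566]],[[288,-252,8],[0,0,-0.566]],[[288,-252,8],[0,0,-0.566]],[[288,-252,8],[0,0,-0.566]],[[288,-252,8],[0,0,-0.566]],[[288,-252,8],[0,0,-0.566]],[[288,-252,8],[0,0,-0.566]],[[288,-252,8],[0,0,-0.566]],[[288,-252,8],[0,0,-0.566]]]'
python3 to.py .5595 -.067 .092 174.7 90
```

```text
time_s: 18.8
tcp_pos: [0.5578, -0.0688, 0.1566]
ee_rot: [[-0.095, -0.995, -0.002], [-0.995, 0.095, 0.001], [-0.001, 0.002, -1.0]]
wrist_force: [-0.8, 0.3, -0.5]
gripper_width: 0.358
gripper_force: 30.0
[-1.9 -1.6 64.6] [ 0.002  0.001 -0.003] deg 0.2
[-1.9 -1.6 64.6] [ 1.000e-03 -3.000e-03  3.139e+00] deg 179.8
joints [  9.  24. -19.  -0. -48. -15.] tcp [ 0.558 -0.069  0.157]
```

```bash
python3 -m pendant '[[[-2,-2,30],[0,0,0]],[[-2,-2,50],[0,0,0]],[[-2,-2,58],[0,0,0]],[[-2,-2,63],[0,0,0]],[[-2,-2,63],[0,0,0]]]'
python3 -m pendant '[[[0,0,0],[0,0,0]],[[0,0,0],[0,0,0]],[[0,0,0],[0,0,0]],[[0,0,-25],[0,0,0]],[[0,0,-70],[0,0,0]],[[-40,0,-115],[0,0,0]],[[-80,0,-115],[0,0,0]],[[-120,0,-115],[0,0,0]]]' 0.5
python3 -c "
from see import *
c=see('w3.png'); see(None,n='top');see(None,n='scene')"
python3 to.py .4495 .210 .16 9 90
```

```text
time_s: 19.3
tcp_pos: [0.5608, -0.0653, 0.0946]
ee_rot: [[-0.092, -0.996, -0.0], [-0.996, 0.092, 0.001], [-0.001, 0.001, -1.0]]
wrist_force: [-0.4, -0.6, -0.7]
gripper_width: 0.366
gripper_force: 30.0
time_s: 20.1
tcp_pos: [0.5731, 0.0549, 0.2135]
ee_rot: [[-0.094, -0.996, 0.007], [-0.996, 0.094, 0.003], [-0.004, -0.007, -1.0]]
wrist_force: [0.8, 0.1, -0.3]
gripper_width: 0.503
gripper_force: 0.0
px 234 127 area 1761.0 mid [0.7985 0.3602] rect [array([792.9, 356.6]), array([152.3, 101.4]), np.float64(22.9)]
px 383 238 area 301.5 mid [0.5731 0.194 ] rect [array([589.2, 189. ]), array([48.8, 44.5]), np.float64(18.4)]
px 464 224 area 449.5 mid [0.5528 0.3822] rect [array([569.2, 371.4]), array([55.1, 63.3]), np.float64(26.5)]
px 378 200 area 291.0 mid [0.449  0.2091] rect [array([467.8, 204.2]), array([40.6, 78.2]), np.float64(75.3)]
[-142.9  136.    50.8] [2.000e-03 3.000e-03 2.895e+00] deg 165.9
[-142.9  136.    50.8] [-0.002  0.002 -0.247] deg 14.1
joints [ 22.  21. -13.  -0. -55. -27.] tcp [0.572 0.055 0.211]
```

View pics/w3.png

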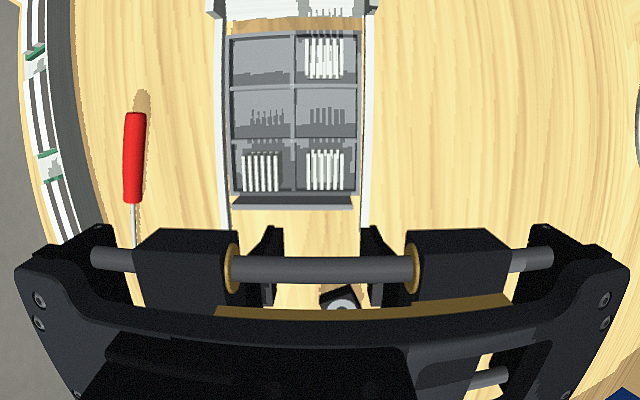

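The wrist view shows three heatsinks seated: two in the rear wells at (262,172) and (325,168), and one in the front well at (323,57). One remains.

```bash
python3 -m pendant '[[[-143,136,48],[0,0,-0.247]],[[-143,136,48],[0,0,-0.247]],[[-143,136,48],[0,0,-0.247]],[[-143,136,48],[0,0,-0.247]],[[-143,136,48],[0,0,-0.247]],[[-143,136,90],[0,0,-0.247]],[[-143,136,124],[0,0,-0.247]],[[-143,136,124],[0,0,-0.247]]]' 0.6
python3 -m pendant '[[[0,0,0],[0,0,0]],[[0,0,0],[0,0,0]],[[0,0,0],[0,0,0]],[[0,0,0],[0,0,0]],[[0,0,0],[0,0,0]],[[0,0,-30],[0,0,0]],[[0,0,-60],[0,0,0]],[[0,0,-80],[0,0,0]],[[0,0,-80],[0,0,0]]]' 0
python3 to.py .6213 -.0726 .155 174.7 90
```

```text
time_s: 21.05
tcp_pos: [0.4479, 0.2057, 0.0826]
ee_rot: [[0.151, -0.988, -0.007], [-0.988, -0.151, -0.005], [0.004, 0.008, -1.0]]
wrist_force: [-0.5, -0.7, -0.3]
gripper_width: 0.597
gripper_force: 0.0
time_s: 21.95
tcp_pos: [0.4511, 0.2095, 0.1693]
ee_rot: [[0.154, -0.988, 0.006], [-0.988, -0.154, 0.006], [-0.005, -0.007, -1.0]]
wrist_force: [0.5, -0.3, -0.2]
gripper_width: 0.367
gripper_force: 30.0
[ 305.  -124.7   13.7] [-0.006  0.006  0.247] deg 14.2
[ 305.  -124.7   13.7] [-0.008 -0.009 -2.895] deg 165.8
joints [ 44.  17. -27.  -0. -45. -35.] tcp [0.451 0.209 0.169]
```

```bash
python3 -m pendant '[[[305,-125,8],[0,0,0.247]],[[305,-125,8],[0,0,0.247]],[[305,-125,8],[0,0,0.247]],[[305,-125,8],[0,0,0.247]],[[305,-125,8],[0,0,0.247]],[[305,-125,8],[0,0,0.247]],[[305,-125,8],[0,0,0.247]],[[305,-125,8],[0,0,0.247]],[[305,-125,8],[0,0,0.247]]]'
python3 to.py .6213 -.0726 .092 174.7 90
```

```text
time_s: 22.85
tcp_pos: [0.6193, -0.0745, 0.1562]
ee_rot: [[-0.095, -0.995, -0.003], [-0.995, 0.095, 0.001], [-0.001, 0.003, -1.0]]
wrist_force: [0.1, 0.9, -1.2]
gripper_width: 0.364
gripper_force: 30.0
[-2.  -2.  64.2] [ 0.003  0.001 -0.003] deg 0.2
[-2.  -2.  64.2] [ 2.000e-03 -4.000e-03  3.139e+00] deg 179.9
joints [  8.  29.  -9.  -0. -52. -13.] tcp [ 0.619 -0.074  0.156]
```

```bash
python3 -m pendant '[[[-2,-2,30],[0,0,0]],[[-2,-2,50],[0,0,0]],[[-2,-2,58],[0,0,0]],[[-2,-2,63],[0,0,0]],[[-2,-2,63],[0,0,0]]]'
python3 -m pendant '[[[0,0,0],[0,0,0]],[[0,0,0],[0,0,0]],[[0,0,0],[0,0,0]],[[0,0,-25],[0,0,0]],[[0,0,-70],[0,0,0]],[[-40,0,-115],[0,0,0]],[[-80,0,-115],[0,0,0]],[[-120,0,-115],[0,0,0]],[[-120,0,-115],[0,0,0]]]' 0.5
python3 -c "
from see import *
c=cap('wrist','w4.png')"
python3 to.py .613 .154 .20 174.5 40
```

```text
time_s: 23.35
tcp_pos: [0.6221, -0.0713, 0.0948]
ee_rot: [[-0.092, -0.996, -0.0], [-0.996, 0.092, 0.001], [-0.001, 0.0, -1.0]]
wrist_force: [-0.4, -0.2, -0.7]
gripper_width: 0.367
gripper_force: 30.0
time_s: 24.25
tcp_pos: [0.6341, 0.0516, 0.2113]
ee_rot: [[-0.088, -0.996, 0.003], [-0.996, 0.088, 0.003], [-0.003, -0.003, -1.0]]
wrist_force: [-0.2, 0.3, -0.6]
gripper_width: 0.502
gripper_force: 0.0
[-102.1   29.8   10.8] [-0.004  0.874  0.005] deg 50.1
[-102.1   29.8   10.8] [-1.328 -0.006 -2.841] deg 179.7
joints [ 19.  27.  -4.  -0. -59. -24.] tcp [0.634 0.05  0.211]
```

View pics/w4.png

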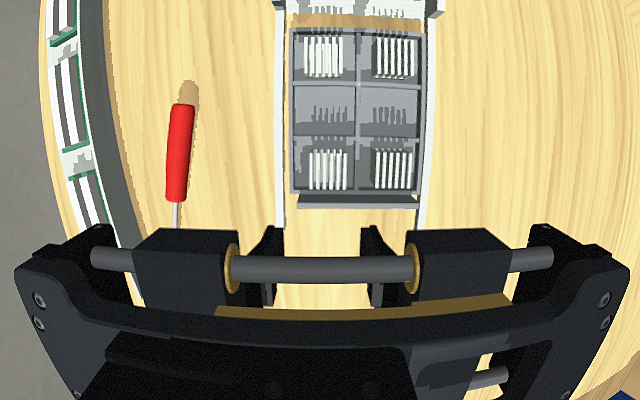

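All four heatsinks are seated in the corner wells at (323,57), (394,57), (328,168) and (393,168). Next I tilt the hand and go behind the push plate.

```bash
python3 -m pendant '[[[-102,30,11],[0,0.874,0]],[[-102,30,11],[0,0.874,0]],[[-102,30,11],[0,0.874,0]],[[-102,30,11],[0,0.874,0]],[[-102,30,11],[0,0.874,0]],[[-102,30,11],[0,0.874,0]],[[-102,30,11],[0,0.874,0]],[[-102,30,11],[0,0.874,0]],[[-102,30,11],[0,0.874,0]]]' 0.6
python3 to.py .613 .154 .068 174.5 40
```

```text
time_s: 25.2
tcp_pos: [0.6133, 0.1509, 0.2]
ee_rot: [[-0.062, -0.996, -0.071], [-0.642, 0.095, -0.761], [0.764, -0.001, -0.645]]
wrist_force: [0.1, -0.7, 1.3]
gripper_width: 0.6
gripper_force: 0.0
[-102.8    0.8   82.8] [-0.002  0.003 -0.   ] deg 0.2
[-102.8    0.8   82.8] [4.000e-03 3.000e-03 3.141e+00] deg 180.0
joints [ 38.  38.  -9.  34. -83. -61.] tcp [0.613 0.151 0.2  ]
```

```bash
python3 -m pendant '[[[-103,1,83],[0,0,0]],[[-103,1,83],[0,0,0]],[[-103,1,83],[0,0,0]],[[-103,1,83],[0,0,0]]]'
python3 -m pendant '[[[10,0,11],[0,0,0]],[[19,0,23],[0,0,0]],[[29,0,34],[0,0,0]],[[39,0,46],[0,0,0]],[[48,0,57],[0,0,0]],[[58,0,69],[0,0,0]],[[68,0,80],[0,0,0]],[[77,0,92],[0,0,0]],[[87,0,103],[0,0,0]],[[96,0,115],[0,0,0]]]'
python3 - <<'E'
from h import *
p=r.sense()['tcp_pos']; d=p[:2]-np.array([.578,-.204]); f=np.array([-.0965,-.9953])
print('b',d@f+.06,'lateral',d@np.array([-.9953,.0965]),'z',p[2])
E
```

```text
time_s: 25.6
tcp_pos: [0.6108, 0.1524, 0.0637]
ee_rot: [[-0.057, -0.995, -0.077], [-0.638, 0.095, -0.764], [0.768, 0.005, -0.64]]
wrist_force: [0.2, -0.6, -0.9]
gripper_width: 0.596
gripper_force: 0.0
time_s: 26.6
tcp_pos: [0.5988, 0.0045, 0.0675]
ee_rot: [[-0.061, -0.996, -0.069], [-0.641, 0.092, -0.762], [0.765, -0.002, -0.644]]
wrist_force: [1.3, 6.6, 1.8]
gripper_width: 0.6
gripper_force: 2.9
b -0.14955628188231404 lateral -0.0005936086250065714 z 0.06753081505674204
```

```bash
python3 -m pendant '[[[10,0,11],[0,0,0]],[[19,0,23],[0,0,0]],[[29,0,34],[0,0,0]],[[35,0,42],[0,0,0]],[[48,0,51],[0,0,0]],[[61,0,60],[0,0,0]],[[74,0,68],[0,0,0]],[[87,0,77],[0,0,0]],[[100,0,86],[0,0,0]],[[100,0,86],[0,0,0]]]'
cat > b.py <<'E'
from h import *
p=r.sense()['tcp_pos']; d=p[:2]-np.array([.578,-.204]); f=np.array([-.0965,-.9953])
print('b',d@f+.06,'lateral',d@np.array([-.9953,.0965]),'z',p[2])
s=cap('scene')['frame'][:,:,::-1]
import sys; cv2.imwrite('pics/'+sys.argv[1],cv2.resize(s[130:310,60:300],None,fx=3.3,fy=3.3))
E
python3 b.py p1.png
```

```text
time_s: 27.6
tcp_pos: [0.5842, -0.1275, 0.0886]
ee_rot: [[-0.062, -0.995, -0.076], [-0.638, 0.098, -0.764], [0.768, 0.001, -0.641]]
wrist_force: [-0.3, -0.8, -0.1]
gripper_width: 0.602
gripper_force: 0.0
b -0.016750545554661364 lateral 0.0011820600968457666 z 0.08855698184519478
```

View pics/p1.png

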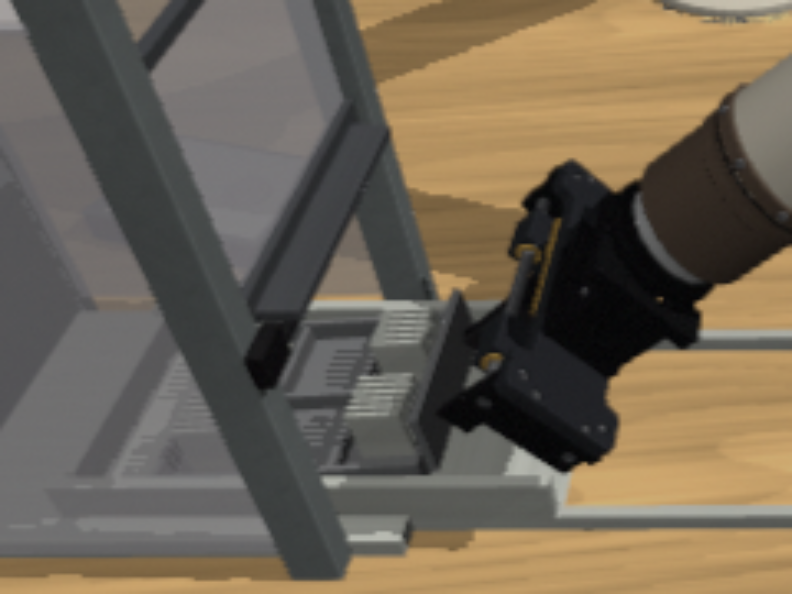

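The carrier rides over the crest with the heatsinks seated and the sash still at the pointer. The last few centimetres remain.

```bash
python3 -m pendant '[[[3,0,4],[0,0,0]],[[6,0,8],[0,0,0]],[[10,0,11],[0,0,0]],[[13,0,15],[0,0,0]],[[16,0,19],[0,0,0]],[[16,0,24],[0,0,0]],[[18,0,26],[0,0,0]],[[18,0,26],[0,0,0]],[[18,0,26],[0,0,0]]]'
python3 b.py p2.png
```

```text
time_s: 28.55
tcp_pos: [0.5839, -0.1557, 0.0853]
ee_rot: [[-0.06, -0.996, -0.07], [-0.639, 0.092, -0.763], [0.766, -0.001, -0.642]]
wrist_force: [2.1, 3.1, 2.6]
gripper_width: 0.6
gripper_force: 1.5
b 0.011331060794956362 lateral -0.0011978311543949577 z 0.08525130305829445
```

View pics/p2.png

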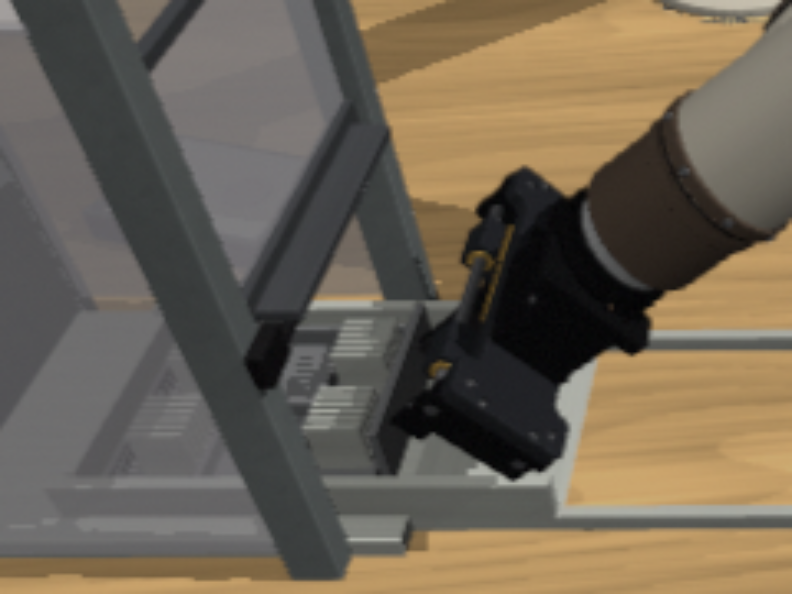

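```bash
python3 -m pendant '[[[-26,0,-31],[0,0,0]],[[-58,0,-69],[0,0,0]],[[-50,0,-110],[0,0,0]],[[-50,0,-150],[0,0,0]],[[-50,0,-150],[0,0,0]]]'
python3 - <<'E'
from h import *
c=cap('scene'); t=cap('top')
o=np.array([.578,-.204]);f=np.array([-.0965,-.9953]);x=np.array([-.9953,.0965])
W=lambda a,b,z:(*(o+a*x+b*f),z)
for z in(.054,.064): print('sink top',z,proj(c,W(-.031,.045,z)))
# bright striped tops of the two rear sinks: blobs of high value near there
g=cv2.cvtColor(c['frame'],cv2.COLOR_RGB2GRAY)
# push plate: near and far top outer corners, expected pixels vs darkness below/above
for z in(.060,.070): print('plate top corners',z,np.round(proj(c,W(-.055,.011,z)),1),np.round(proj(c,W(.055,.011,z)),1))
u=[proj(c,W(a,.014,.060)) for a in(-.03,.0,.03)]
for q in u:
    i,j=int(round(q[0])),int(round(q[1])); print(q,g[j,i-8:i+9])
for a in(-.05,): 
    i,j=map(int,np.round(proj(c,W(a,.012,.04)))); print('column',j,g[j-16:j+12,i])
s=r.sense(); print(s['tcp_pos'],s['wrist_force'])
# edge positions along y at centre of plate top in the top view
i,j=map(int,np.round(proj(t,W(-.04,.0,.06)))); print('top',i,cv2.cvtColor(t['frame'],cv2.COLOR_RGB2GRAY)[j,i-10:i+14])
E
```

```text
time_s: 29.1
tcp_pos: [0.599, -0.0055, 0.1457]
ee_rot: [[-0.062, -0.996, -0.064], [-0.641, 0.089, -0.762], [0.765, -0.006, -0.644]]
wrist_force: [0.6, 0.2, 0.2]
gripper_width: 0.603
gripper_force: 0.0
sink top 0.054 (np.float64(161.10399772900982), np.float64(253.9582378036219))
sink top 0.064 (np.float64(159.7073344285167), np.float64(250.4371562117489))
plate top corners 0.06 [174.5 261.3] [189.4 221. ]
plate top corners 0.07 [173.2 257.7] [188.3 217.4]
(np.float64(176.58532921444814), np.float64(251.33439465019904)) [117 118 114  97  68  76 105 113 103  67  69  70  70  70  69  68  70]
(np.float64(180.79420018414478), np.float64(240.05039366958493)) [ 91  92  91  81  59  77 100 112 103  68  70  70  70  68  69  69  69]
(np.float64(184.7665600249553), np.float64(229.4004800319879)) [134 131 116  95  78  92 105 112 102  68  70  70  72  81  91  90  90]
column 266 [109 103 102  82  67  69  70  69  69  70  70  70  70  69  70  70  70  70
  71  69  72  68  64  66 144 178 182 144]
[ 0.59623937 -0.00927482  0.14286622] [-0.69439792  0.24717178  0.09131121]
top 440 [115 115 114 112 152 168 148 128 124 154 130  79  67  67  98 109  89  78
  81  93 122 130 132 132]
```

The far top corner of the push plate is at (188.6,221.6). Its predicted position is (189.4,221.0) if the carrier lies flat on the booth floor, and (188.3,217.4) if the plate stood 10 mm higher, so the carrier has dropped. I'm handing the job in.

```bash
python3 -m pendant '[[[0,0,0],[0,0,0]],[[0,0,0],[0,0,0]],[[0,0,0],[0,0,0]],[[0,0,0],[0,0,0]]]' | tail -3; python3 -c "
from station import r
print(r.finish_job())"
```

```text
wrist_force: [0.1, 0.2, -0.0]
gripper_width: 0.599
gripper_force: 0.0
the job is handed in; nothing more can be done
None
```

I handed the job in: by my measurements the sash edge is level with the pointer, all four heatsinks sit in their own wells, and the carrier lies flat behind the lip; the hand-in returned no verdict.

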